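# Get the pod coffee machine brewing

## Task

A pod is already loaded in the blue coffee machine, but its drip tray, with the white cup standing on it, is sticking out and its lid is up. Using only fingertip pushes, first push the drip tray fully home so that the cup rides in under the spout, then push the lid down shut, and then press the green brew button all the way in and let it go. Do not touch the cup, lift or tip it, or press the button while the lid is up, and leave the other things on the table where they are.

Things in the scene. Friction and masses are not known exactly. Their poses are not given: they have to be found in the camera images.
- machine: Blue pod coffee machine, fixed, 160 mm wide, placed and turned anew each time. Origin: centre of its foot, on the table; own -x points out of its front, z up. From the side a C: foot 30 mm high, column behind (own x 15 to 110 mm), head over the tray (own x -85 to 110 mm, z 135 to 200 mm). A steel spout hangs under the head.
- tray (a joint): Drip tray slide in m: 0 = fully home, grows as the tray comes out of the front along the machine's own -x; starts 0.042 to 0.062, can reach 0.08. Slides with 1.5 N friction, stays where it is left and stops hard at 0.
- tray_lip (a point): Centre of the front face of the drip tray's steel front bar, 27 mm above the table; moves with the tray. The bar is 160 mm wide, z 4 to 50 mm, 22 mm thick; push it along the machine's own +x. When home this face is at own x = -132 mm, 47 mm ahead of the head's front. The black tray behind the bar has its top at z 28 mm.
- lid (a joint): Lid angle in rad: 0 = shut, lying flat on the head; grows as the front edge rises and swings back; starts 0.6 to 1.1, can reach 1.4. A stiff hinge (about 0.09 N m), stays where it is left and stops hard at 0.
- lid_hinge (a point): Middle of the lid's hinge axis at the rear of the machine's top, at the machine's own x = 95 mm, z = 205 mm; the axis runs along the machine's y.
- lid_edge (a point): Middle of the lid's free front edge, on its upper face; moves with the lid. The lid is a blue plate 105 mm from hinge to edge, 120 mm wide, 12 mm thick, a steel strip along the edge; its lower face passes through the hinge axis. Shut, its upper face is level at z 217 mm and the edge at the machine's own x = -10 mm.
- brew (a joint): Brew button travel in m: 0 = released, 0.006 = fully in. Spring return, about 5 N for fully in.
- brew_top (a point): Centre of the top of the green round brew button (28 mm across) in its black housing on the machine's top, in front of the lid, at the machine's own x = -50 mm; it is pressed straight down.
- spout (a point): Centre of the spout's lower end, at the machine's own x = -50 mm, z 117 mm.
- cup: White espresso cup, 64 mm across the rim, 55 mm high, standing free on the drip tray behind the front bar; origin at the centre of its underside (28 mm above the table), z up. It rides on the tray by friction.
- mug: Brown mug, 82 mm across, 95 mm high, upright; origin at the centre of its underside, z up. A bystander.
- jar: Amber jar with a yellow cap, 72 mm across, 110 mm high, upright; origin at the centre of its underside, z up. A bystander.
- bottle: Clear water bottle with a blue label, 64 mm across, 190 mm high, upright; origin at the centre of its underside, z up. A bystander.
- pod_a: Red coffee pod, 36 mm across, 26 mm high, upright; origin at the centre of its underside, z up. A bystander.
- pod_b: Brass-coloured coffee pod, 36 mm across, 26 mm high, upright; origin at the centre of its underside, z up. A bystander.
- spoon: Steel spoon, 140 mm long, lying along its own x axis. A bystander.
Mind the look-alikes: they are no part of the job. What is meant by the cup is not yellow, and is the smaller of those in its own colour.

How it is judged:
By the outcome, as a careful person would: the job done as asked, in the order asked, and still so for the second after the job is handed in, with the robot touching nothing.
It also fails if it takes over 51 s, if anything falls off the work surface, if the arm or the gripper's body presses on something with over 40 N, if the wrist force passes 120 N, or if a joint passes its speed limit or range.

## Robot

A 7-joint arm with a two-finger parallel gripper is mounted at the origin on the work surface. World frame = base frame: x ahead of the robot, y to its left, z up, the work surface at z = 0. Lengths are in m, angles in rad, forces in N, time in s.
With the tool pointing down it reaches from about 0.35 to 0.9 m from the base axis. Payload 8.1 kg.
Tool frame: the origin (TCP) lies midway between the tips of the shut fingers; the grasp point (between the pads) lies 19 mm behind it; z points along the fingers, x is the direction in which the jaws open and shut, and the axes are right-handed (so a half turn about z gives the same grasp; the last joint's range is limited). The gripper opens to 92 mm and grips with 3 to 60 N. Pads are 19 mm wide; open, the fingers measure 130 mm over their backs; the gripper's body (75 mm by 190 mm) begins 47 mm behind the grasp point.
Start: joints at [1.158, 0.434, 0.025, 1.573, -0.012, 1.134, -0.075], TCP at [0.191, -0.595, 0.227] pointing down, gripper open.
Joint ranges: [-2.62, 2.62], [-0.44, 2.09], [-1.27, 1.32], [0.08, 2.57], [-1.32, 4.46], [0.12, 2], [-2.74, 2.74]. Speed limits (rad/s): [2.22, 2.22, 3.01, 3.01, 3.14, 3.14, 3.14].

## Interface

Orientations are given as [roll, pitch, yaw] about the fixed x, y, z axes, in that order (R = Rz(yaw) Ry(pitch) Rx(roll)).
In Python, from workcell import arm gives the robot as it stands. The module is installed in compiled form; this text tells all that it offers. Calls block until the motion is done:
- arm.move_to(position, orientation): joint-space move of the TCP to a pose.
- arm.servo_line(position, ori=None, vel=0.15, f_stop=None): straight line of the TCP; ori=None keeps the orientation; vel is the mean speed in m/s. With f_stop (N) it stops when the force on the tool has changed by that much, and returns True; else False.
- arm.move_joints(angles): joint-space move.
- arm.release() and arm.close(grip_force=None): open the fingers fully, or close them until they stop; grip_force is the grip in N (None keeps the last).
- arm.pause(seconds).
- arm.solve_ik(position, orientation): joint angles nearest the present ones, or None.
- arm.sense(): the state.
- arm.read_camera(name): name is "side" or "top"; returns the picture (384x512x3 uint8, red, green, blue); there is no depth.
- arm.camera_params(name): a dict with "vertical_fov" (degrees; the focal length in pixels is half the picture's height over the tangent of half this angle, whatever the lens; pixels are square), "cx", "cy" (the principal point, pixels), "position" and "attitude" of the camera in the world. Camera axes: x right, y up, looking along -z (the intrinsics and any distortion apply to the point x, -y, -z); pixel columns grow to the right and rows downward; lengths in m; the calibration is good to about 2 mm. A picture is of the moment at which its call begins. camera_params takes no time and is no camera call.
A pose or a line that the arm cannot do raises arm.IKError and nothing moves.
- arm.job_done(): hands the job in, once; it reports no verdict.
The state is a dict: "t": time; "joints": joint angles; "qvel": joint speeds; "joint_torque": joint torques, N m; "tcp_pos": TCP position; "tool_rot": TCP orientation; "contact_force": force on the tool from outside, world axes, zero at the start; "torque": the same for the moment, N m; "finger_gap": finger opening in m.
Only numpy, scipy, OpenCV 4.12 (cv2) and the standard library are available. Lean on these libraries where they do the work, as an engineer would, in place of code of your own. Each camera call takes 0.05 s, during which the arm holds its last target. There are 200 camera calls.

## Working session

There is one attempt and no reset: what is moved stays moved. The work goes in short steps, each a Python script; the robot and the scene stay as the last script left them, time stands still between calls to the robot, and variables do not carry over. Pictures are saved under pics/ and viewed, about 8 in all and at most 12, crops included, and the job is handed in when it is done.

```bash
mkdir -p pics; python3 - <<'E'
from workcell import arm
import cv2,numpy as np
for n in("side","top"):
    im=arm.read_camera(n); cv2.imwrite(f"pics/{n}0.png",im[:,:,::-1]); print(n,arm.camera_params(n))
a=cv2.imread("pics/side0.png");b=cv2.imread("pics/top0.png")
print(arm.sense()["t"],arm.sense()["tool_rot"])
E
```

```text
side {'vertical_fov': 49.64429717175395, 'cx': 255.9800557025725, 'cy': 191.18658596499213, 'position': array([0.03004567, 0.77155218, 0.78993267]), 'attitude': array([ 0.95042072,  0.01355722, -2.55502918])}
top {'vertical_fov': 45.44252879462237, 'cx': 268.0587178440834, 'cy': 199.37543999129232, 'position': array([0.29666758, 0.01540029, 1.42829499]), 'attitude': array([ 0.19886511,  0.01746385, -1.56492435])}
0.1 [ 3.14147649e+00  1.40354020e-03 -1.26107422e+00]
```

View pics/side0.png

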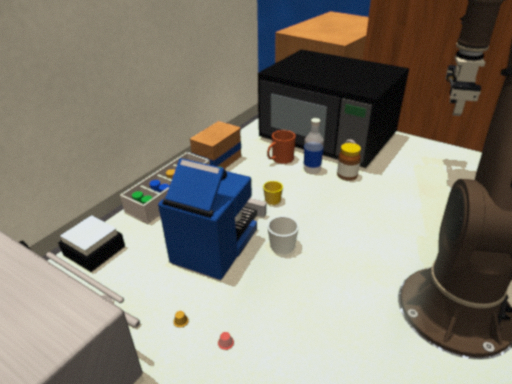

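View pics/top0.png

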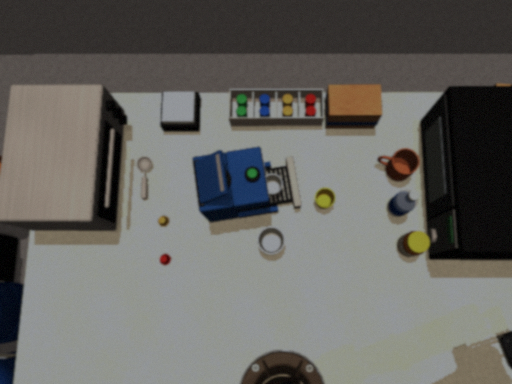

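Candidates for the cup, in top view: grey-white at (274,186) on the tray, the bigger white one at (271,241) on the table, and yellow at (325,199). By the description it's the small one on the tray; I'll check that in a close crop.

```bash
cat > h.py <<'E'
import numpy as np,cv2
from scipy.spatial.transform import Rotation as Ro
from workcell import arm
class Cam:
    def __init__(s,n):
        p=arm.camera_params(n); s.f=192/np.tan(np.radians(p["vertical_fov"])/2); s.c=np.array([p["cx"],p["cy"]])
        s.p=p["position"]; s.R=Ro.from_euler("xyz",p["attitude"]).as_matrix()
    def ray(s,u): d=(np.asarray(u,float)-s.c)/s.f; d=s.R@[d[0],-d[1],-1]; return d
    def plane(s,u,z): d=s.ray(u); return s.p+d*(z-s.p[2])/d[2]
    def proj(s,X): c=s.R.T@(np.asarray(X)-s.p); return s.c+s.f*np.array([c[0],-c[1]])/-c[2]
def tri(c1,u1,c2,u2):
    A=np.stack([c1.ray(u1),-c2.ray(u2)],1); k=np.linalg.lstsq(A,c2.p-c1.p,rcond=None)[0]
    a=c1.p+c1.ray(u1)*k[0]; b=c2.p+c2.ray(u2)*k[1]; return (a+b)/2,np.linalg.norm(a-b)
E
python3 - <<'E'
from h import *
a=cv2.imread("pics/side0.png");b=cv2.imread("pics/top0.png")
t=cv2.resize(b[135:235,185:345],None,fx=5,fy=5,interpolation=cv2.INTER_CUBIC)
s=cv2.resize(a[150:280,150:310],None,fx=5,fy=5,interpolation=cv2.INTER_CUBIC)
s=s[:600]
cv2.imwrite("pics/t1.png",t);cv2.imwrite("pics/s1.png",s)
T,S=Cam("top"),Cam("side")
print("base",T.proj([0,0,0]),S.proj([0,0,0]),"tcp",S.proj(arm.sense()["tcp_pos"]))
for n,im in(("top",b),("side",a)):
    h=cv2.cvtColor(im,cv2.COLOR_BGR2HSV)
    for k,lo,hi in(("red",(0,150,120),(6,255,255)),("yel",(22,150,90),(33,255,255)),("grn",(50,120,60),(85,255,255))):
        N,l,st,c=cv2.connectedComponentsWithStats(cv2.inRange(h,lo,hi))
        for i in range(1,N):
            if st[i,4]>20: print(n,k,st[i],c[i].round(1))
E
```

```text
base [281.25543811 395.27860826] [455.04975369 308.9720263 ] tcp [454.06054841 109.09804777]
top red [306  95   9   8  54] [310.2  98.3]
top red [306 107   9   8  57] [310.3 110.1]
top red [161 256   5   6  26] [162.9 258.5]
top yel [283  95   9   9  50] [287.3  99.3]
top yel [284 107   7   8  44] [287.1 111. ]
top yel [316 194  17  14 176] [323.4 200.4]
top yel [160 218   5   6  23] [162.  220.2]
top yel [408 232  22  21 371] [418.2 241.6]
top grn [237  94  10  10  77] [241.2  98.5]
top grn [237 105   9  11  78] [241.3 110.3]
top grn [247 168  10  10  84] [251.7 172.5]
side yel [341 143  20  13 205] [350.5 148.4]
side yel [264 181  19  24 328] [272.8 191.7]
side grn [132 191  20  12 134] [140.5 196.6]
```

View pics/t1.png

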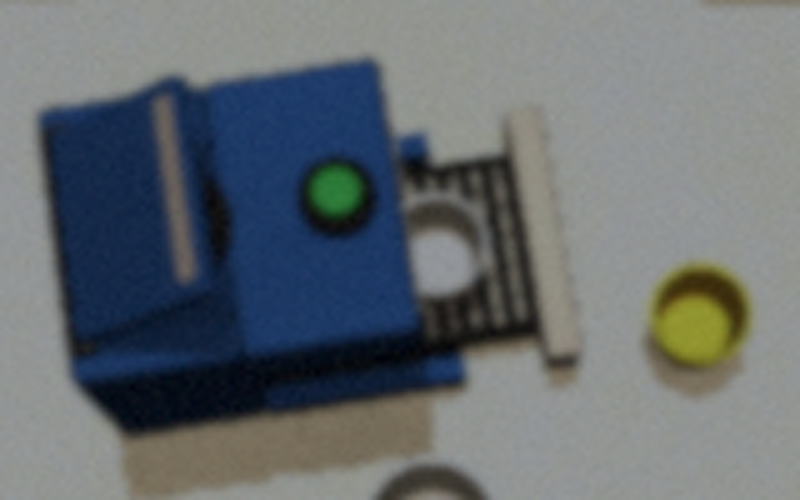

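View pics/s1.png

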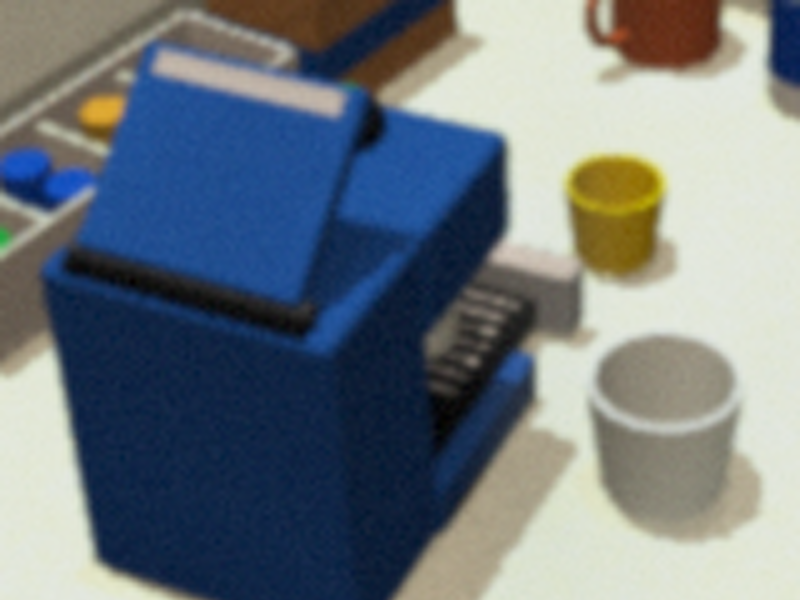

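```bash
python3 - <<'E'
from h import *
T,S=Cam("top"),Cam("side")
q=lambda u,z:T.plane([185+(u[0]+.5)/5-.5,135+(u[1]+.5)/5-.5],z)
P=dict(hf=q((375,60),.2),hn=q((420,333),.2),rf=q((42,112),.2),rn=q((78,378),.2),lf=q((541,105),.05),ln=q((578,355),.05),btn=q((337,190),.212),cup=q((437,250),.083))
for k,v in P.items(): print(k,v.round(4))
# side checks: head front-near top corner, lip
qs=lambda u,z:S.plane([150+(u[0]+.5)/5-.5,150+(u[1]+.5)/5-.5],z)
print("side: rear-near",qs((325,355),.2).round(4),"front-near",qs((507,140),.2).round(4),"rear-far",qs((47,270),.2).round(4),"lip near top front",qs((580,270),.05).round(4))
w=P['hf']-P['hn']; print("width",np.linalg.norm(w),"depth",np.linalg.norm(P['hf']-P['rf']),np.linalg.norm(P['hn']-P['rn']),"lip w",np.linalg.norm(P['lf']-P['ln']))
for a,b in(('hn','hf'),('rn','rf'),('ln','lf')):
    d=P[b]-P[a]; print("own -y?/yaw of width dir",np.degrees(np.arctan2(d[1],d[0])))
for a,b in(('hn','rn'),('hf','rf')):
    d=P[b]-P[a]; print("own +x yaw",np.degrees(np.arctan2(d[1],d[0])))
E
```

```text
hf [0.6947 0.0629 0.2   ]
hn [0.539  0.0368 0.2   ]
rf [0.6644 0.2487 0.2   ]
rn [0.5136 0.2232 0.2   ]
lf [ 0.714  -0.0354  0.05  ]
ln [ 0.5552 -0.0572  0.05  ]
btn [0.6164 0.0825 0.212 ]
cup [0.6131 0.0289 0.083 ]
side: rear-near [0.5091 0.2318 0.2   ] front-near [0.5377 0.0452 0.2   ] rear-far [0.6588 0.2532 0.2   ] lip near top front [ 0.553  -0.0484  0.05  ]
width 0.1578764693049758 depth 0.18830636808201892 0.1881673205442001 lip w 0.1603422359461661
own -y?/yaw of width dir 9.50570586982034
own -y?/yaw of width dir 9.58924337462734
own -y?/yaw of width dir 7.823978426120379
own +x yaw 97.7798536620733
own +x yaw 99.28336687612949
```

Button, head and lip agree to within about 5 mm, and tray slide comes out at about 0.051 m. The cup is the one on the tray. Now pushing the tray home.

```bash
cat >> h.py <<'E'
yaw=np.radians(98.6); X=np.array([np.cos(yaw),np.sin(yaw),0]); Z=np.array([0,0,1.]); Y=np.cross(Z,X)
O=np.array([.603,.136,0])
def W(x,y,z): return O+X*x+Y*y+Z*z
def own(p): p=np.asarray(p)-O; return np.array([p@X,p@Y,p[2]]).round(4)
def ori(tilt=0,flip=1):
    z=np.sin(tilt)*X-np.cos(tilt)*Z; x=-Y*flip
    return Ro.from_matrix(np.stack([x,np.cross(z,x),z],1)).as_euler("xyz")
def st(m=""):
    s=arm.sense(); print(m,"t %.2f"%s["t"],"own",own(s["tcp_pos"]),"F",np.round(s["contact_force"],1),"gap",round(s["finger_gap"],4))
E
python3 - <<'E'
from h import *
o=ori(np.radians(10))
face=-.132-.051
T=Cam("top"); print("yellow",T.plane((325,199),.05),own(T.plane((325,199),.05)))
p=W(face-.028,-.02,.035)
print(p,arm.solve_ik(p,o),arm.solve_ik(p,ori(np.radians(10),-1)))
s=arm.sense()["tcp_pos"]
arm.servo_line(s+[0,0,.14],vel=.3); st("up")
arm.close(); st("closed")
arm.move_to(p+[0,0,.27],o); st("above")
b=arm.servo_line(p,vel=.2,f_stop=6); st(f"down {b}")
for n in("side","top"): cv2.imwrite(f"pics/{n}2.png",arm.read_camera(n)[:,:,::-1])
a=cv2.imread("pics/side2.png")[120:290,130:330];b=cv2.imread("pics/top2.png")[130:230,180:380]
cv2.imwrite("pics/c2.png",cv2.resize(np.vstack([a,b]),None,fx=2.2,fy=2.2,interpolation=cv2.INTER_CUBIC))
E
```

```text
yellow [ 0.57591217 -0.13319362  0.05      ] [-0.2621  0.067   0.05  ]
[ 0.65432709 -0.06963689  0.035     ] [ 0.48687479  0.79869954 -0.60493254  1.57909753  0.31393515  0.91879833
 -0.01795346] [ 0.02837632  0.71518798  0.14376401  1.62549649 -0.34000828  0.88603608
 -2.62510273]
up t 0.72 own [-0.6608  0.5173  0.3661] F [-0.2  0.1 -1.5] gap 0.0918
closed t 2.16 own [-0.6609  0.5173  0.366 ] F [ 0.1  0.2 -1.3] gap 0.0005
above t 4.65 own [-0.2125 -0.0197  0.305 ] F [ 0.3 -0.   0.1] gap 0.0001
down False t 6.15 own [-0.2111 -0.0209  0.0362] F [ 0.6 -0.1 -0.3] gap 0.0006
```

View pics/c2.png

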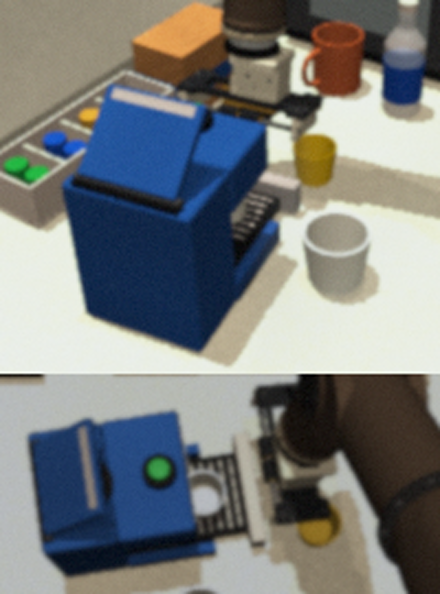

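The pictures show the fingertips in front of the steel bar, clear of the yellow cup. Next is the push, slowly.

```bash
python3 - <<'E'
from h import *
z=.035
b=arm.servo_line(W(-.16,-.02,z),vel=.035,f_stop=12); st(f"a {b}")
if not b:
    b=arm.servo_line(W(-.12,-.02,z),vel=.02,f_stop=10); st(f"b {b}")
cv2.imwrite("pics/side3.png",arm.read_camera("side")[:,:,::-1])
arm.servo_line(W(-.215,-.02,z),vel=.15); st("back")
arm.servo_line(W(-.215,-.02,.32),vel=.3); st("up")
b=arm.servo_line(W(-.16,-.02,.40),ori=ori(0),vel=.3); st("up2")
for n in("side","top"): cv2.imwrite(f"pics/{n}3.png",arm.read_camera(n)[:,:,::-1])
a=cv2.imread("pics/side3.png")[120:290,130:330];b=cv2.imread("pics/top3.png")[130:230,180:380]
cv2.imwrite("pics/c3.png",cv2.resize(np.vstack([a,b]),None,fx=2.2,fy=2.2,interpolation=cv2.INTER_CUBIC))
E
```

```text
a False t 7.86 own [-0.16   -0.0202  0.0351] F [-1.1 -0.7 -0.2] gap 0.0005
b True t 8.88 own [-0.1448 -0.0198  0.0346] F [-0.  -1.5 -0.1] gap -0.0001
back t 9.54 own [-0.2138 -0.0199  0.0349] F [-0.2  1.   0.1] gap 0.0003
up t 10.64 own [-0.2145 -0.0193  0.3183] F [ 0.4 -0.4  0.4] gap 0.0004
up2 t 11.12 own [-0.1581 -0.02    0.3998] F [ 1.5 -0.7 -0.5] gap 0.0004
```

View pics/c3.png

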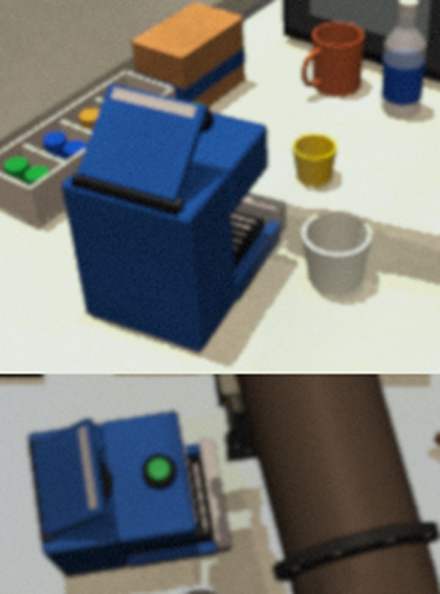

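```bash
python3 - <<'E'
from h import *
T=Cam("top"); im=cv2.imread("pics/top3.png")
P=lambda u,z:own(T.plane((180+(u[0]+.5)/2.2-.5,130+(u[1]-374+.5)/2.2-.5),z))
print("head front",P((177,411),.2),P((197,533),.2),"lip",P((213,437),.05),P((231,549),.05),"btn",P((159,470),.212))
print("lid strip",[P(u,.28) for u in((80,429),(92,509))])
t=cv2.resize(im[130:220,185:305],None,fx=6,fy=6,interpolation=cv2.INTER_CUBIC); cv2.imwrite("pics/t4.png",t)
E
```

```text
head front [-0.0877 -0.0797  0.2   ] [-0.09    0.0806  0.2   ] lip [-0.1345 -0.0828  0.05  ] [-0.1354  0.0805  0.05  ] btn [-0.0546 -0.0032  0.212 ]
lid strip [array([ 0.0303, -0.0487,  0.28  ]), array([0.0282, 0.0499, 0.28  ])]
```

View pics/t4.png

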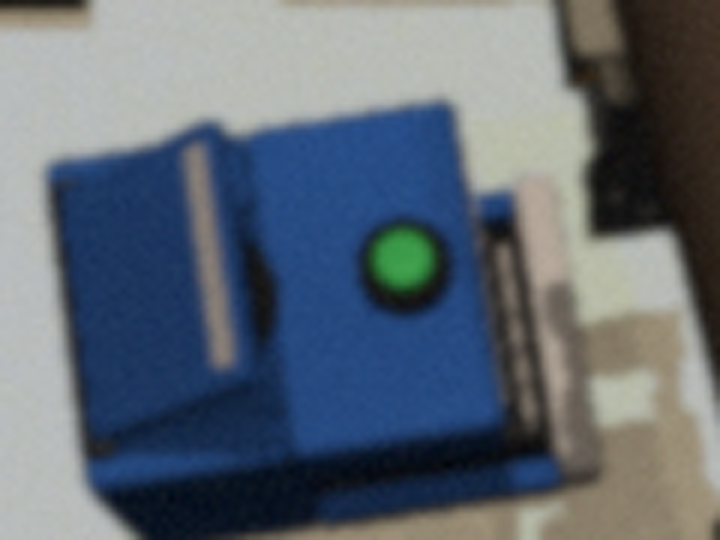

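Tray's front is 46 mm ahead of the head front (47 expected) after a firm stop at 10 N, so it is home. Frame is about 3 mm off along x, which I'll correct. Lid angle comes out near 0.8 rad. Now the lid.

```bash
sed -i 's/^O=.*/&; O=O-.003*X/' h.py; python3 - <<'E'
from h import *
arm.servo_line(W(.055,0,.40),vel=.3); st("over")
b=arm.servo_line(W(.055,0,.30),vel=.15,f_stop=8); st(f"1 {b}")
b=arm.servo_line(W(.055,0,.212),vel=.06,f_stop=15); st(f"2 {b}")
arm.servo_line(W(.055,0,.25),vel=.15)
arm.servo_line(W(.015,0,.25),vel=.15)
b=arm.servo_line(W(.015,0,.212),vel=.05,f_stop=12); st(f"3 {b}")
arm.servo_line(W(.015,0,.30),vel=.2)
arm.servo_line(W(-.12,0,.36),vel=.25); st("away")
for n in("side","top"): cv2.imwrite(f"pics/{n}5.png",arm.read_camera(n)[:,:,::-1])
a=cv2.imread("pics/side5.png")[100:290,130:330];b=cv2.imread("pics/top5.png")[130:220,180:380]
cv2.imwrite("pics/c5.png",cv2.resize(np.vstack([a,b]),None,fx=2.1,fy=2.1,interpolation=cv2.INTER_CUBIC))
E
```

```text
over t 12.07 own [ 0.0526 -0.0005  0.3993] F [-0.5 -0.2  1.2] gap 0.0003
1 False t 12.89 own [ 0.0547 -0.0005  0.301 ] F [0.7 0.7 1. ] gap 0.0004
2 True t 14.16 own [5.460e-02 1.000e-04 2.173e-01] F [-2.1 -1.2  8.8] gap 0.0008
3 True t 15.59 own [0.0151 0.0003 0.2172] F [-1.7 -1.7  9.7] gap 0.0005
away t 16.90 own [-0.1183  0.0004  0.3588] F [-0.7 -0.1 -0.3] gap 0.0006
```

View pics/c5.png

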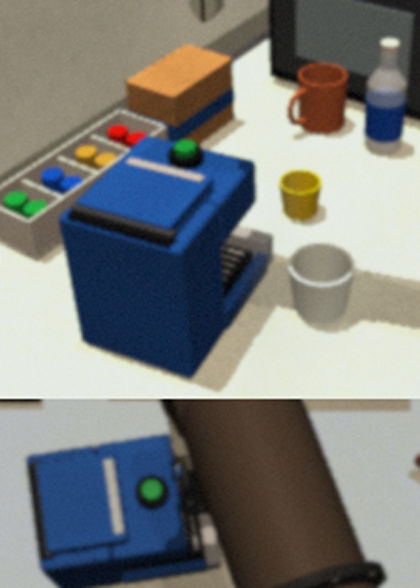

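Lid is shut: the tip stopped at z = 0.217 at two places. Now triangulate the button and press.

```bash
python3 - <<'E'
from h import *
T,S=Cam("top"),Cam("side"); c={}
for n in("top","side"):
    h=cv2.cvtColor(cv2.imread(f"pics/{n}5.png"),cv2.COLOR_BGR2HSV)
    N,l,s,ce=cv2.connectedComponentsWithStats(cv2.inRange(h,(50,120,50),(85,255,255)))
    for i in range(1,N):
        if s[i,4]>15 and ce[i][1]>140 and ce[i][0]>180: c[n]=ce[i]; print(n,s[i],ce[i])
b,e=tri(T,c["top"],S,c["side"]); print("btn",b.round(4),"gap",e,"own",own(b), "top@z.22",own(T.plane(c["top"],.22)))
p=own(T.plane(c["top"],.222)); x,y=(p[0]-.05)/2,p[1]/2
print("press at own",x,y)
arm.servo_line(W(x,y,.30),vel=.25); st("over")
r=arm.servo_line(W(x,y,.20),vel=.03,f_stop=2.5); st(f"contact {r}")
E
```

```text
top [246 167  12  12 103] [251.72815534 172.65048544]
side [212 166  12   9  82] [217.47560976 170.2195122 ]
btn [0.6153 0.0831 0.2163] gap 0.0002840657897376611 own [-0.0511 -0.0043  0.2163] top@z.22 [-0.0512 -0.0031  0.22  ]
press at own -0.05065 -0.0013
over t 17.52 own [-0.0493 -0.0009  0.2995] F [ 0.7 -0.   0.3] gap 0.0003
contact True t 19.88 own [-0.0506 -0.0013  0.2183] F [0.1 1.2 3.8] gap 0.0004
```

```bash
python3 - <<'E'
from h import *
x,y=-.0506,-.003
r=arm.servo_line(W(x,y,.203),vel=.015,f_stop=14); st(f"press {r}")
arm.pause(.3); st("held")
cv2.imwrite("pics/side6.png",arm.read_camera("side")[:,:,::-1])
im=cv2.imread("pics/side6.png")[110:230,150:310]
cv2.imwrite("pics/c6.png",cv2.resize(im,None,fx=4,fy=4,interpolation=cv2.INTER_CUBIC))
E
```

```text
press True t 20.32 own [-0.0507 -0.0013  0.2164] F [-1.3 -0.5  7.4] gap 0.0003
held t 20.62 own [-0.0507 -0.0014  0.2164] F [-2.3  0.2  8. ] gap 0.0007
```

View pics/c6.png

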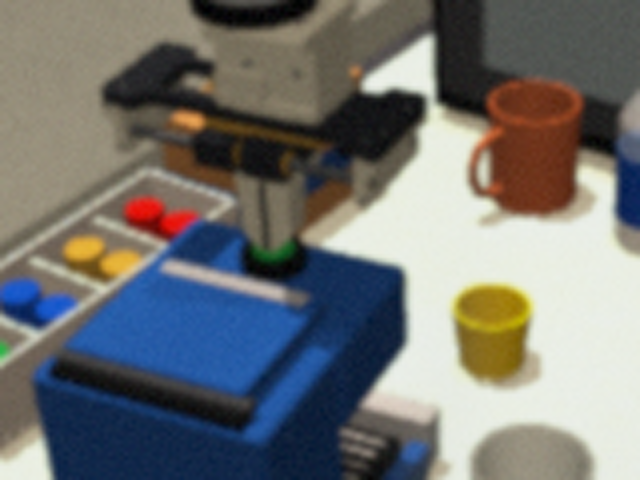

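Fingertips sit on the green cap, narrower than it. Holding 8 N (over the 5 N needed) is consistent with full travel; I'll press a little harder to confirm the hard stop, then release.

```bash
python3 - <<'E'
from h import *
x,y=-.0506,-.003
r=arm.servo_line(W(x,y,.203),vel=.015,f_stop=14); st(f"press {r}")
arm.pause(.3); st("held")
arm.servo_line(W(x,y,.30),vel=.12); st("up")
arm.servo_line(W(-.25,-.10,.36),vel=.3); st("away")
arm.move_to(W(-.36,-.05,.40),ori(0)); st("away2")
arm.pause(.3)
for n in("side","top"): cv2.imwrite(f"pics/{n}7.png",arm.read_camera(n)[:,:,::-1])
a=cv2.imread("pics/side7.png")[110:260,140:340];b=cv2.imread("pics/top7.png")[130:260,150:350]
cv2.imwrite("pics/c7.png",cv2.resize(np.vstack([a,b]),None,fx=2.1,fy=2.1,interpolation=cv2.INTER_CUBIC))
T,S=Cam("top"),Cam("side")
for n in("top","side"):
    d=cv2.absdiff(cv2.imread(f"pics/{n}0.png"),cv2.imread(f"pics/{n}7.png")).max(2); N,l,s,ce=cv2.connectedComponentsWithStats((cv2.GaussianBlur(d,(5,5),0)>30).astype(np.uint8))
    print(n,[list(map(int,k)) for k in s[1:] if k[4]>15])
    h=cv2.cvtColor(cv2.imread(f"pics/{n}7.png"),cv2.COLOR_BGR2HSV); N,l,s,ce=cv2.connectedComponentsWithStats(cv2.inRange(h,(50,120,50),(85,255,255)))
    print([(list(map(int,s[i])),ce[i].round(1)) for i in range(1,N) if s[i,4]>15 and ce[i][0]>180 and ce[i][1]>130])
E
```

```text
press True t 20.98 own [-0.0507 -0.0014  0.2164] F [-1.  -0.4  7.4] gap 0.0005
held t 21.28 own [-0.0507 -0.0014  0.2164] F [-1.2 -0.2  8.7] gap 0.0004
up t 22.13 own [-0.0508 -0.0025  0.299 ] F [-0.1 -0.1 -0.6] gap 0.0004
away t 23.05 own [-0.2486 -0.0997  0.3592] F [-1.2 -0.  -0.5] gap 0.0002
away2 t 23.62 own [-0.3596 -0.0495  0.4007] F [0.5 1.  0.1] gap 0.0005
top [[305, 0, 207, 384, 33530], [198, 147, 42, 60, 1843], [266, 155, 38, 60, 1475], [424, 181, 28, 56, 839], [290, 375, 6, 5, 22]]
[([246, 167, 12, 12, 105], array([251.7, 172.6]))]
side [[214, 0, 73, 62, 1847], [409, 0, 77, 192, 5115], [459, 0, 44, 48, 1355], [496, 47, 16, 68, 492], [455, 51, 44, 31, 875], [485, 124, 14, 39, 352], [503, 128, 9, 48, 225], [167, 158, 61, 50, 1175], [251, 173, 203, 96, 4582], [224, 186, 8, 10, 52], [166, 197, 43, 14, 113], [219, 197, 12, 11, 47], [466, 196, 35, 39, 779], [491, 196, 10, 8, 33], [240, 199, 29, 31, 512], [238, 219, 7, 6, 30], [506, 280, 6, 27, 117], [445, 290, 18, 11, 43], [507, 336, 5, 5, 17], [475, 339, 23, 12, 156]]
[([212, 166, 12, 9, 82], array([217.5, 170.1]))]
```

View pics/c7.png

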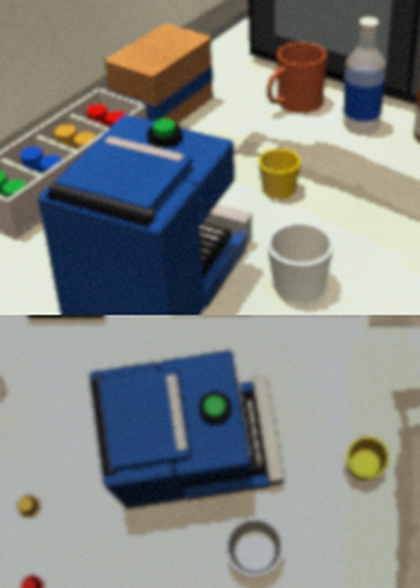

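```bash
python3 -c "
from h import *
arm.job_done(); st('done')"
```

```text
the job is handed in; nothing more can be done
the job is handed in; nothing more can be done
```

I pushed the tray home, shut the lid, and pressed and released the brew button, in that order. I used closed fingertips only, and handed the job in at about 24 s. The handover gives no verdict.

- **Tray:** The push met a firm 10 N stop. In the top view the bar's face is about 46 mm ahead of the head's front, against the 47 mm expected when home. I pushed slowly (0.02–0.035 m/s). Once inside, the cup was hidden from both cameras, so I could not check that it stayed upright and ended up under the spout.
- **Lid:** The fingertip stopped at z = 0.217 m at two places on the lid. That is the shut height, and the last pictures show the lid flat.
- **Button:** I pressed it twice in the same contact. Both presses stopped at z = 0.2164 m with about 8 N held, more than the 5 N needed for full travel. I inferred the 6 mm of travel from force and position and did not see it directly. After release, the green cap sits at the same pixels as before the press.
- **Disagreements:** The triangulated button height, z = 0.216 m, is lower than where the finger first met it, above 0.218 m. My guess is that the green colour mask also picked up the cap's side. The machine's position from the pictures was also about 3 mm off along its own x, and I corrected for that after the tray push.
- **Bystanders:** The red and brass pods, mug, bottle, yellow cup and large white cup look unmoved in the last picture. The jar and spoon were outside that crop. The arm and its shadow made the full-frame comparison unclear on the jar's side of the top view.

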